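# Bolt the pallet and hold the vice guard open

### The job

On the loading station, first slide the barrel bolt fully home into its keeper so that the pallet is locked, and only then lift the clear guard over the vice by its knob and hold it open at 50 degrees from closed (give or take 6 degrees) so that the part can be inspected. The guard falls shut if let go, so finish while still holding it still at that angle, with the bolt still home. Leave the mouse, the motor and the encoder on the table where they are.

Things in the scene. Friction and masses are not known exactly. Their poses are not given: they have to be found in the camera images.
- station: Fixed station: dark steel base plate 340 x 400 x 12 mm (x, y, z), on it an aluminium pallet 240 x 345 mm, top at 46 mm. Origin: centre of the plate's underside, on the table; +x points away from the robot (yaw varies). A clear 180 mm square box (centre 20 mm +x, 75 mm +y of the origin, 46 to 124 mm high) surrounds a vice; the guard is its lid. The bolt is on the -y half, its keeper at the far edge.
- guard (a joint): Angle of the guard (clear lid 186 x 184 mm, dark steel frame 7 mm thick), rad: 0 closed and level, grows as its front edge is lifted, stop at 1.4. Almost no hinge friction: it falls shut from any angle. It weighs 0.28 to 0.56 kg: 1.5 to 3 N at the knob lifts it.
- guard_hinge (a point): Mid-width of the lid at its hinge (far, +x edge of the box), level with the knob's centre when closed: 129 mm above the table. The hinge axis runs along the station's y, 5 mm below this point (closed); the front edge swings up and away from the robot.
- guard_knob (a point): Centre of the guard's knob: black cylinder, diameter 28 mm, 36 mm long, axis along the station's y, on a 10 mm square stalk 40 mm in front of the lid's front edge. 225 mm from guard_hinge, on its -x side (station axes); closed, 129 mm above the table. Free all round; pinched on its two flat ends it can turn between the fingers as the lid swings.
- bolt (a joint): Travel of the barrel bolt, m: 0 fully drawn, grows as it slides along the station's +x (away from the robot), 0.045 is the end stop, fully home in the keeper. Starts between 0 and 0.012. Friction about 2 N; it stays where it is left.
- bolt_knob (a point): Centre of the top of the bolt's upright handle: dark steel round pin, diameter 14 mm, top 111 mm above the table, standing 44 mm clear of the 12 mm bolt rod. The rod runs in two saddles (tops at 71 mm), at least 20 mm clear before and behind the pin, so the pin's upper 35 mm is free all round.
- mouse: Black computer mouse 100 x 58 x 30 mm, loose bystander. Origin: centre of its underside.
- motor: Sample stepper motor, 42 mm square, 46 mm high, shaft up to 70 mm, loose bystander. Origin: centre of its underside.
- encoder: Sample rotary encoder, dark steel cylinder 58 mm in diameter, 60 mm high with shaft, loose bystander. Origin: centre of its underside.

How it is judged:
By the outcome, as a careful person would: the job done as asked, in the order asked, and still so for the second after the job is handed in, while the arm keeps its last pose, push and grip.
It also fails if it takes over 42 s, if anything falls off the work surface, if the arm or the gripper's body presses on something with over 40 N, if the wrist force passes 120 N, or if a joint passes its speed limit or range.

### The arm

A 6-joint arm with a two-finger parallel gripper is mounted at the origin on the work surface. World frame = base frame: x ahead of the robot, y to its left, z up, the work surface at z = 0. Lengths are in mm, angles in rad, forces in N, time in s.
With the tool pointing down it reaches from about 350 to 875 mm from the base axis. Payload 15.5 kg.
Tool frame: the origin (TCP) lies on the centre line of the jaws, within the pads' length; the fingertips stand 17 mm ahead of it and the grasp point (between the pads) lies 2 mm behind it; z points along the fingers, y is the line along which they close (so a half turn about z gives the same grasp; the last joint's range is limited). The gripper opens to 85 mm and grips with 20 to 120 N. Pads are 22 mm wide; open, the fingers measure 114 mm over their backs; the gripper's body (76 mm by 85 mm) begins 54 mm behind the grasp point. The pads swing forward as they close: fully open they stand 13 mm farther back than shut.
Start: joints at [1.063, 0.494, 1.345, -0, 1.302, -0.096], TCP at [250.158, 572.755, 248.277] pointing down, gripper open.
Joint ranges: [-2.91, 2.91], [-0.82, 2.16], [0.22, 2.67], [-1.22, 4.37], [0.12, 2.79], [-3.08, 3.08]. Speed limits (rad/s): [1.89, 1.89, 2.57, 3.01, 3.01, 3.01].

### API

Orientations are given as a unit quaternion [x, y, z, w].
In Python, from cell import arm, vision gives the robot as it stands. The module is installed in compiled form; this text tells all that it offers.
- The arm moves only by the tool move_arm, never from a script. Its argument "motion" is a list of rows, each a list of 3 entries, a list of its own where there are three numbers: the shift along the tool's x, y, z normalised to -1 to 1, where 1 is 0.025 m, then the turn about the tool's z normalised to -1 to 1, where 1 is 0.1 rad, then the opening, from 0 (shut) to 1 (fully open). In form: [[[tx, ty, tz], yaw, gripper], ...]. A call has 1 to 8 rows; each row shifts and turns the commanded pose from where the row before left it, along the tool's axes as they then stand; what a row does not reach is not made up. A row lasts 1/8 s, in which the tool goes at most 62.5 mm and 10.7 degrees, less where a joint would pass 70% of its speed; a pose out of reach is approached as far as the arm can. A call with a number of a shift or a turn outside -1 to 1 is refused whole. A call with a gripper value outside its range is refused whole. The fingers move at their own pace and stop on an object; "grip_force" is the grip in N (left out, the last holds). Time passes only in rows, so rows that do not move let the fingers close. It gives the time, the measured TCP pose, the force, the opening and the grip force at its end, in the units of the state.
- arm.get_obs(): the state, without advancing time (a new reading comes with each control period).
- vision.capture(name): name is "scene" or "top" or "wrist"; returns a dict with "image" (480x640x3 uint8, red, green, blue), "mtx" (3x3 intrinsics, pixels), "position" and "rotation" of the camera in the world; the wrist camera has in their place "tool_from_camera" (4x4, takes a point from camera to tool coordinates, whose origin is the TCP and whose axes are the flange's). Camera axes: x right, y down, z forward; pixel columns grow to the right and rows downward; lengths in mm; the calibration is good to about 2 mm. The wrist camera is an equidistant fisheye: a pixel r from the principal point sees the ray r / f radians off the axis. A picture is of the moment at which its call begins: read the wrist's pose just before it. There is no depth.
- arm.sign_off(): hands the job in; it is judged then, once.
The state is a dict: "time": time; "joints": joint angles; "joint_velocities": joint speeds; "effort": joint torques, N m; "tool_pos": TCP position; "tcp_rot": TCP orientation; "contact_force": force on the tool from outside, world axes, zero at the start; "torque": the same for the moment, N m; "width": opening from 0.0 (shut) to 1.0 (fully open); "gripper_force": force on a finger pad.
Only numpy, scipy, OpenCV 4.12 (cv2) and the standard library are available. Lean on these libraries where they do the work, as an engineer would, in place of code of your own. Each camera call takes 0.05 s, during which the arm holds its last target. There are 200 camera calls.

## Working session

There is one attempt and no reset: what is moved stays moved. The work goes in short steps, Python scripts to look and compute and a tool call to move; the robot and the scene stay as the last step left them, time stands still between calls to the robot, and variables do not carry over. Pictures are saved under pics/ and viewed, at most 10 in all, crops included, and the job is handed in when it is done.

Besides the shell and the picture viewer there is one more tool, called after "Call:" as name([rows], argument=value, ...), one row to a line, values as JSON. move_arm: Moves the arm, as the interface text tells. Scaled input: -1 to 1 covers 0.025 m each way for a shift and 0.1 rad each way for a turn. Its arguments: {"type":"object","properties":{"motion":{"type":"array"},"grip_force":{"type":"number"}},"required":["motion"]}

```bash
mkdir -p pics; cat > h.py <<'E'
import numpy as np, cv2
from cell import arm, vision
from scipy.spatial.transform import Rotation as R
def snap(n,f):
    o=arm.get_obs(); c=vision.capture(n); cv2.imwrite(f'pics/{f}.png',c['image'][:,:,::-1])
    np.save(f'pics/{f}.npy',{'c':c,'o':o},allow_pickle=True); return c,o
def ray(f,u,v):
    d=np.load(f'pics/{f}.npy',allow_pickle=True).item(); c=d['c'];o=d['o'];K=np.array(c['mtx'])
    if 'position' in c:
        r=np.linalg.inv(K)@[u,v,1]; M=np.array(c['rotation'])
        if M.shape!=(3,3): M=R.from_quat(M).as_matrix()
        r=M@r; return np.array(c['position']),r/np.linalg.norm(r)
    x=(u-K[0,2])/K[0,0]; y=(v-K[1,2])/K[1,1]; t=np.hypot(x,y)
    r=np.array([np.sin(t)*x/t,np.sin(t)*y/t,np.cos(t)]); T=np.array(c['tool_from_camera'])
    M=R.from_quat(o['tcp_rot']).as_matrix()
    return M@T[:3,3]+o['tool_pos'], M@T[:3,:3]@r
def onz(f,u,v,z):
    p,r=ray(f,u,v); return np.round(p+r*(z-p[2])/r[2],1)
E
python3 - <<'E'
from h import *
for n in ['scene','top']:
    c,o=snap(n,n+'0'); print(c['mtx'],c['position'],c['rotation'])
print(o)
E
```

```text
[[458.80767548   0.         315.15892324]
 [  0.         458.80767548 244.72948319]
 [  0.           0.           1.        ]] [1143.17570918 -534.05906995  682.12973412] [ 0.80988067  0.3455644  -0.19240829 -0.43319464]
[[477.92839968   0.         311.00060212]
 [  0.         477.92839968 246.35408799]
 [  0.           0.           1.        ]] [ 377.5458596    30.10452688 1192.78072707] [ 0.70677106 -0.70426091  0.05268733 -0.04141595]
{'time': 0.05, 'joints': array([ 1.06347207e+00,  4.94144248e-01,  1.34613529e+00, -4.87899620e-05,
        1.30248908e+00, -9.55187087e-02]), 'joint_velocities': array([-5.13112659e-04, -7.23352274e-04,  7.18900022e-05, -4.75784458e-04,
        1.26678245e-03,  3.65002640e-04]), 'effort': array([ 1.05014125e-03, -8.84433961e+01, -3.84989190e+01, -1.32778323e-04,
        4.92964391e-03, -2.30968311e-05]), 'tool_pos': array([250.02146091, 572.44264966, 247.72304032]), 'tcp_rot': array([ 2.04444569e-01,  9.78877966e-01, -5.68453673e-04, -1.52100364e-04]), 'contact_force': array([ 1.23451317, -0.43672258,  0.31999128]), 'torque': array([-0.00616946, -0.01009005,  0.01294887]), 'gripper_force': 0.0, 'width': 1.0051881579048851}
```

View pics/scene0.png

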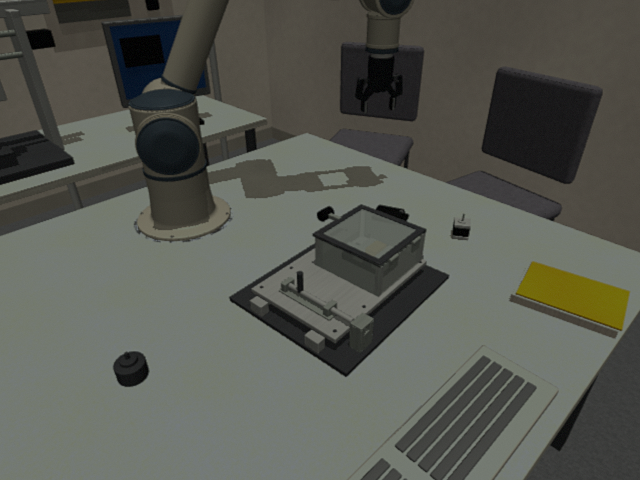

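View pics/top0.png

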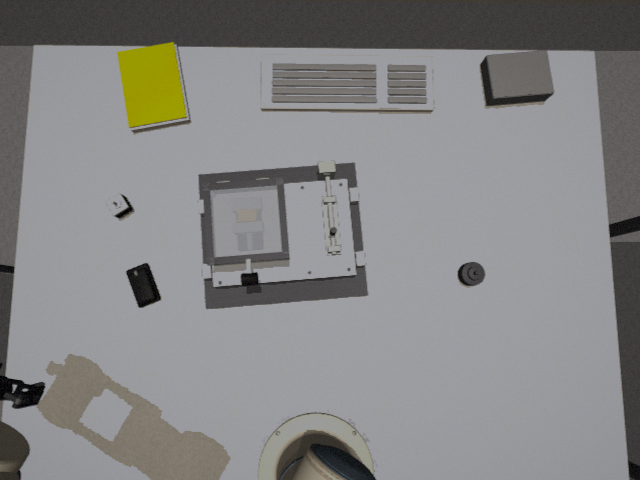

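The top view shows the plate with corners at about (199,174), (355,163), (367,296) and (206,307). The guard knob is at (250,280) and the bolt pin at (333,231). The mouse, motor and encoder are clear of both.

```bash
python3 - <<'E'
from h import *
cs=[onz('top0',*p,12) for p in [(199,174),(355,163),(367,296),(206,307)]]
print(cs,np.mean(cs,0)); 
for a,b in [(0,3),(1,2)]: d=cs[a]-cs[b]; print('yaw',np.arctan2(d[1],d[0]))
for a,b in [(0,1),(3,2)]: d=cs[a]-cs[b]; print('yaw',np.arctan2(-d[0],d[1]))
print('guard knob',onz('top0',250,280,129))
print('pin',onz('top0',333,231,111), onz('scene0',299,273,111),'scene knob',onz('scene0',326,213,129))
print('rod ends', onz('top0',328,180,62),onz('top0',334,250,62))
im=cv2.imread('pics/top0.png'); cv2.imwrite('pics/crop.png',cv2.resize(im[150:320,190:380],None,fx=4,fy=3.5,interpolation=cv2.INTER_CUBIC))
print(R.from_quat(arm.get_obs()['tcp_rot']).as_matrix().round(3))
E
```

```text
[array([719.5, 295.8,  12. ]), array([ 751.3, -100.5,   12. ]), array([ 413. , -126.8,   12. ]), array([385.1, 267.6,  12. ])] [567.225  84.025  12.   ]
yaw 0.08413108556168698
yaw 0.07758559752298959
yaw 0.08007068131790282
yaw 0.07062271851876381
guard knob [444.1 148.6 129. ]
pin [558.3 -37.4 111. ] [563.1 -41.1 111. ] scene knob [445.6 152.9 129. ]
rod ends [692.2 -28.8  62. ] [520.6 -42.7  62. ]
[[-0.916  0.4   -0.   ]
 [ 0.4    0.916 -0.001]
 [ 0.    -0.001 -1.   ]]
```

View pics/crop.png

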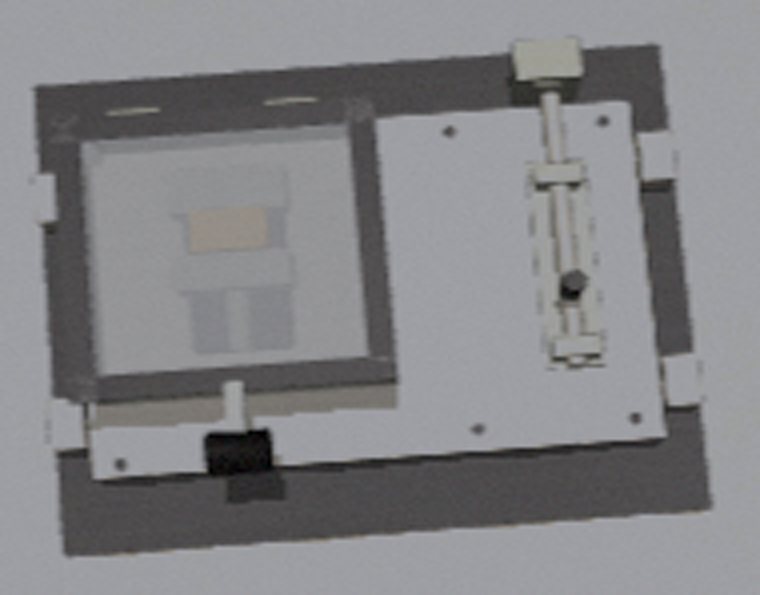

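Call:
move_arm([
  [[-0.6,-0.8,0],-0.98,1],
  [[-0.6,-0.8,0],-0.98,1],
  [[-0.6,-0.8,0],-0.98,1],
  [[-0.6,-0.8,0],-0.98,1],
  [[-0.6,-0.8,0],-0.98,1],
  [[-0.6,-1,0],0,1],
  [[-0.6,-1,0],0,1],
  [[-0.6,-1,0],0,1],
])

```text
time: 1.1
tool_pos: [352.6, 388.0, 248.1]
tcp_rot: [-0.039, 0.999, -0.0, -0.0]
contact_force: [0.2, 0.1, -0.4]
width: 1.0
gripper_force: 0.0
```

```bash
cat >> h.py <<'E'
def rel(p):
    o=arm.get_obs(); M=R.from_quat(o['tcp_rot']).as_matrix()
    print('t',o['time'],'tcp',o['tool_pos'].round(1),'yaw tool y',round(float(np.arctan2(-M[0,1],M[1,1])),3),'w',round(o['width'],3),'F',o['contact_force'].round(1))
    print('shift units',(M.T@(np.array(p)-o['tool_pos'])/25).round(2))
E
python3 -c "
from h import *
rel([560,-39,200])"
```

```text
t 1.1 tcp [352.6 388.  248.1] yaw tool y 0.078 w 1.0 F [ 0.2  0.1 -0.4]
shift units [ -6.94 -17.67   1.93]
```

Call:
move_arm([
  [[-0.4,-1,0],0,1],
  [[-0.4,-1,0],0,1],
  [[-0.4,-1,0],0,1],
  [[-0.4,-1,0],0,1],
  [[-0.4,-1,0],0,1],
  [[-0.4,-1,0],0,1],
  [[-0.4,-1,0],0,1],
  [[-0.4,-1,0],0,1],
])

```text
time: 2.1
tool_pos: [447.8, 194.8, 248.1]
tcp_rot: [-0.039, 0.999, -0.0, -0.0]
contact_force: [-0.5, 0.7, 0.2]
width: 1.002
gripper_force: 0.0
```

Call:
move_arm([
  [[-0.4,-1,0.2],0,1],
  [[-0.4,-1,0.2],0,1],
  [[-0.4,-1,0.2],0,1],
  [[-0.4,-1,0.2],0,1],
  [[-0.4,-1,0.2],0,1],
  [[-0.4,-1,0.2],0,1],
  [[-0.4,-1,0.2],0,1],
  [[-0.4,-1,0.2],0,1],
])

```text
time: 3.1
tool_pos: [543.2, 1.7, 207.9]
tcp_rot: [-0.039, 0.999, 0.0, -0.0]
contact_force: [-0.1, 1.1, -0.0]
width: 0.999
gripper_force: 0.0
```

Call:
move_arm([
  [[-0.3,-0.9,0.3],0,0.6],
  [[-0.2,-0.7,0],0,0.6],
  [[0,0,0],0,0.6],
])

```text
time: 3.48
tool_pos: [558.9, -37.2, 200.8]
tcp_rot: [-0.038, 0.999, -0.0, -0.0]
contact_force: [0.2, -0.2, -0.1]
width: 0.601
gripper_force: 0.0
```

```bash
python3 -c "
from h import *
rel([560,-39,111])
c,o=snap('wrist','w1'); print(c['mtx'],c['tool_from_camera'])"
```

```text
t 3.475 tcp [558.9 -37.2 200.8] yaw tool y 0.077 w 0.601 F [ 0.2 -0.2 -0.1]
shift units [-0.04 -0.07  3.59]
[[371.64829954   0.         319.61414033]
 [  0.         371.64829954 240.64515858]
 [  0.           0.           1.        ]] [[-2.37383161e-04 -9.48829642e-01 -3.15788306e-01  8.10157530e+01]
 [ 9.99999943e-01 -3.01504890e-04  1.54197064e-04  1.96872984e-01]
 [-2.41518463e-04 -3.15788251e-01  9.48829659e-01 -1.24934080e+02]
 [ 0.00000000e+00  0.00000000e+00  0.00000000e+00  1.00000000e+00]]
```

View pics/w1.png

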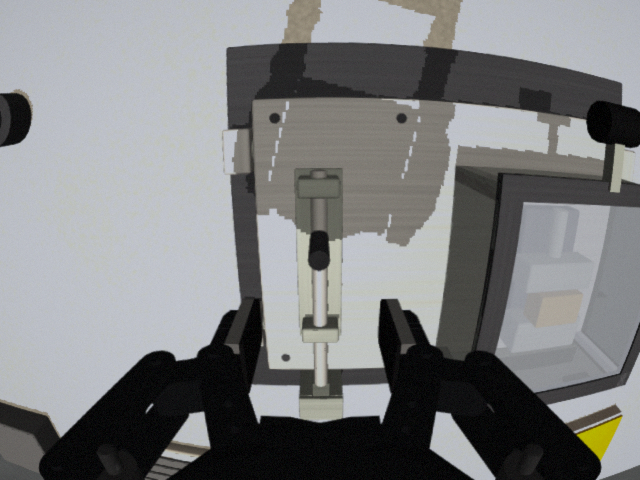

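The wrist view shows the bolt pin with its top end near (319,257). The pin is centred between the fingers, and nothing fouls them.

```bash
python3 -c "
from h import *
p=onz('w1',319,257,111); print(p, 'guard knob',onz('w1',614,122,129)); p[2]=97; rel(p)"
```

```text
[560.  -37.3 111. ] guard knob [446.7 148.1 129. ]
t 3.525 tcp [558.5 -36.4 200.9] yaw tool y 0.077 w 0.6 F [0.6 0.8 0.3]
shift units [-0.06 -0.04  4.16]
```

Call:
move_arm([
  [[-0.05,-0.03,0.9],0,0.6],
  [[0,0,0.9],0,0.6],
  [[0,0,0.9],0,0.6],
  [[0,0,0.9],0,0.5],
  [[0,0,0.5],0,0.4],
  [[0,0,0],0,0.3],
])

```text
time: 4.28
tool_pos: [559.5, -36.5, 98.0]
tcp_rot: [-0.039, 0.999, 0.0, -0.001]
contact_force: [0.6, -1.0, -0.4]
width: 0.302
gripper_force: 0.0
```

Call:
move_arm([
  [[0,0,0],0,0.1],
  [[0,0,0],0,0],
  [[0,0,0],0,0],
  [[0,0,0],0,0],
  [[0,0,0],0,0],
], grip_force=30)

```text
time: 4.9
tool_pos: [560.4, -37.6, 99.1]
tcp_rot: [-0.039, 0.999, -0.001, 0.001]
contact_force: [1.4, -6.9, -7.9]
width: 0.155
gripper_force: 30.2
```

Call:
move_arm([
  [[-0.3,0,0],0,0],
  [[-0.3,0,0],0,0],
  [[-0.3,0,0],0,0],
  [[-0.2,0,0],0,0],
  [[0,0,0],0,0],
])

```text
time: 5.52
tool_pos: [588.1, -35.2, 99.0]
tcp_rot: [-0.039, 0.999, -0.0, 0.001]
contact_force: [2.9, -5.5, -3.8]
width: 0.145
gripper_force: 30.3
```

Call:
move_arm([
  [[-0.1,0,0],0,0],
  [[-0.08,0,0],0,0],
  [[0,0,0],0,0],
])

```text
time: 5.9
tool_pos: [592.0, -34.9, 99.0]
tcp_rot: [-0.039, 0.999, -0.0, 0.0]
contact_force: [0.2, -5.5, -2.7]
width: 0.15
gripper_force: 30.6
```

Call:
move_arm([
  [[-0.08,0,0],0,0],
  [[-0.08,0,0],0,0],
  [[0,0,0],0,0],
])

```text
time: 6.28
tool_pos: [596.1, -34.6, 99.1]
tcp_rot: [-0.039, 0.999, -0.0, 0.001]
contact_force: [-0.2, -6.0, -2.6]
width: 0.149
gripper_force: 30.6
```

Call:
move_arm([
  [[-0.06,0,0],0,0],
  [[-0.06,0,0],0,0],
  [[0,0,0],0,0],
])

```text
time: 6.65
tool_pos: [598.9, -34.3, 99.0]
tcp_rot: [-0.039, 0.999, -0.0, 0.0]
contact_force: [-1.1, -4.2, -2.3]
width: 0.146
gripper_force: 30.6
```

Call:
move_arm([
  [[-0.06,0,0],0,0],
  [[-0.06,0,0],0,0],
  [[0,0,0],0,0],
])

```text
time: 7.02
tool_pos: [601.9, -34.0, 99.0]
tcp_rot: [-0.039, 0.999, -0.0, 0.0]
contact_force: [-1.0, -3.7, -0.7]
width: 0.151
gripper_force: 30.7
```

Call:
move_arm([
  [[-0.05,0,0],0,0],
  [[-0.05,0,0],0,0],
  [[0,0,0],0,0],
])

```text
time: 7.4
tool_pos: [602.1, -34.0, 98.9]
tcp_rot: [-0.039, 0.999, -0.0, -0.002]
contact_force: [-15.4, -8.6, 11.8]
width: 0.153
gripper_force: 32.0
```

Call:
move_arm([
  [[-0.05,0,0],0,0],
  [[0,0,0],0,0],
])

```text
time: 7.65
tool_pos: [602.2, -34.0, 98.9]
tcp_rot: [-0.039, 0.999, -0.0, -0.003]
contact_force: [-23.4, -9.8, 18.1]
width: 0.147
gripper_force: 32.6
```

Call:
move_arm([
  [[0,0,0],0,0.2],
  [[0,0,0],0,0.3],
  [[0,0,0],0,0.4],
  [[0,0,0],0,0.5],
  [[0,0,-0.8],0,0.6],
  [[0,0,-1],0,0.8],
  [[0,0,-1],0,0.9],
  [[0,0,-1],0,0.9],
])

```text
time: 8.65
tool_pos: [605.5, -33.3, 194.1]
tcp_rot: [-0.039, 0.999, 0.0, 0.0]
contact_force: [0.5, 0.3, -0.9]
width: 0.906
gripper_force: 0.0
```

```bash
python3 -c "
from h import *
snap('wrist','w2');snap('top','t2');rel([446,149,215])
a=cv2.imread('pics/w2.png')[150:450,200:440];b=cv2.imread('pics/t2.png')[150:270,290:386]
cv2.imwrite('pics/c2.png',np.hstack([cv2.resize(a,(400,500)),cv2.resize(b,(400,500))]))"
```

```text
t 8.75 tcp [606.8 -33.5 195.9] yaw tool y 0.078 w 0.899 F [0.2 0.  0.1]
shift units [ 5.84  7.78 -0.8 ]
```

View pics/c2.png

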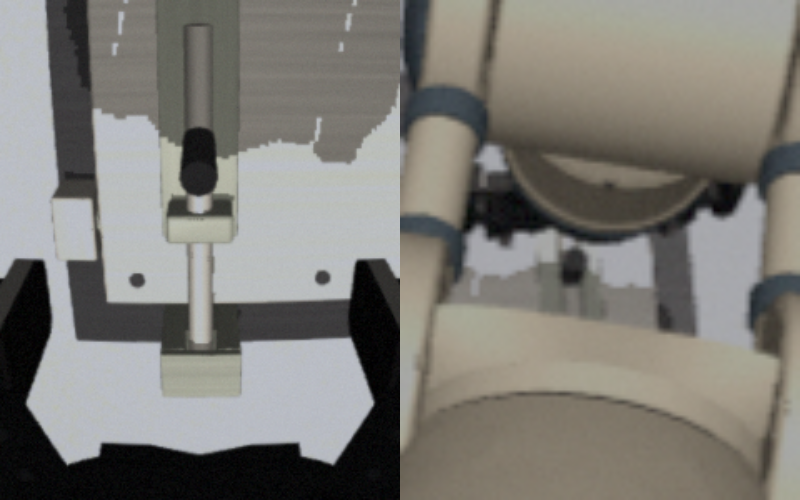

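```bash
python3 -c "
from h import *
print(onz('w2',319.4,258,111))"
```

```text
[604.7 -33.3 111. ]
```

Call:
move_arm([
  [[0.73,0.97,-0.1],0,0.9],
  [[0.73,0.97,0],0,0.9],
  [[0.73,0.97,0],0,0.9],
  [[0.73,0.97,0],0,0.9],
  [[0.73,0.97,0],0,0.9],
  [[0.73,0.97,0],0,0.9],
  [[0.73,0.97,0],0,0.9],
  [[0.73,0.97,0],0,0.9],
])

```text
time: 9.75
tool_pos: [443.9, 149.3, 195.3]
tcp_rot: [-0.039, 0.999, -0.0, -0.0]
contact_force: [1.0, 0.7, 0.3]
width: 0.899
gripper_force: 0.0
```

Call:
move_arm([
  [[0,0,0],0,0.9],
])

```text
time: 9.88
tool_pos: [443.3, 149.6, 195.4]
tcp_rot: [-0.04, 0.999, 0.0, -0.001]
contact_force: [0.7, 0.3, -0.7]
width: 0.896
gripper_force: 0.0
```

```bash
python3 -c "
from h import *
snap('wrist','w3');rel([446.5,148.5,127])"
```

```text
t 9.925 tcp [444.4 149.  195.5] yaw tool y 0.08 w 0.898 F [0.5 0.3 0.4]
shift units [-0.08 -0.03  2.74]
```

View pics/w3.png

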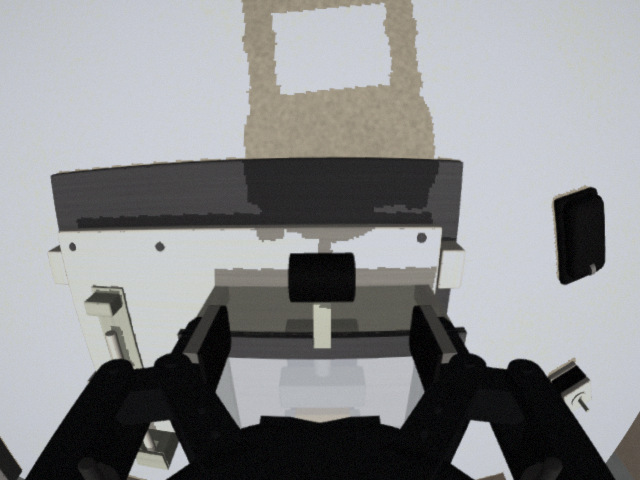

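The bolt pin now measures at x 604.7, about 44 mm on from where it began and against its stop. In this view the guard knob spans u 289–355 and v 254–302, centred between the open fingers.

```bash
python3 -c "
from h import *
p=onz('w3',322,277.5,129);print(p);p[2]=127;rel(p)
for v in(254,302):print(onz('w3',322,v,129))"
```

```text
[447.6 151.5 129. ]
t 9.925 tcp [444.4 149.  195.5] yaw tool y 0.08 w 0.898 F [0.5 0.3 0.4]
shift units [-0.14  0.09  2.74]
[433.6 150.3 129. ]
[463.2 152.8 129. ]
```

Call:
move_arm([
  [[-0.1,0.05,0.7],0,0.9],
  [[0,0,0.7],0,0.9],
  [[0,0,0.7],0,0.9],
  [[0,0,0.6],0,0.8],
  [[0,0,0],0,0.7],
  [[0,0,0],0,0.6],
  [[0,0,0],0,0.5],
])

```text
time: 10.8
tool_pos: [447.7, 150.0, 128.8]
tcp_rot: [-0.039, 0.999, 0.0, 0.001]
contact_force: [-0.2, 0.2, -0.1]
width: 0.502
gripper_force: 0.0
```

Call:
move_arm([
  [[0,0,0],0,0.4],
  [[0,0,0],0,0.3],
  [[0,0,0],0,0.2],
  [[0,0,0],0,0.2],
  [[0,0,0],0,0.2],
], grip_force=40)

```text
time: 11.42
tool_pos: [447.5, 150.8, 129.1]
tcp_rot: [-0.039, 0.999, 0.001, 0.001]
contact_force: [-3.0, 9.7, 9.6]
width: 0.413
gripper_force: 39.0
```

```bash
python3 - <<'E'
from h import *
rel([446.5,151,127])
# arc increments in (tool -x, tool -z) units, 24 rows
th=np.radians(np.linspace(0,50,25)); u=225*np.cos(th)-5*np.sin(th); z=225*np.sin(th)+5*np.cos(th)
print(np.c_[np.diff(u)/25,-np.diff(z)/25].round(2).tolist())
E
```

```text
t 11.425 tcp [447.5 150.8 129.1] yaw tool y 0.078 w 0.413 F [-3.   9.7  9.6]
shift units [0.04 0.01 0.08]
[[-0.01, -0.33], [-0.03, -0.33], [-0.04, -0.33], [-0.05, -0.32], [-0.06, -0.32], [-0.07, -0.32], [-0.08, -0.32], [-0.1, -0.31], [-0.11, -0.31], [-0.12, -0.31], [-0.13, -0.3], [-0.14, -0.3], [-0.15, -0.29], [-0.16, -0.29], [-0.17, -0.28], [-0.18, -0.27], [-0.19, -0.27], [-0.2, -0.26], [-0.21, -0.25], [-0.22, -0.24], [-0.23, -0.24], [-0.24, -0.23], [-0.24, -0.22], [-0.25, -0.21]]
```

Call:
move_arm([
  [[-0.01,0,-0.33],0,0.2],
  [[-0.03,0,-0.33],0,0.2],
  [[-0.04,0,-0.33],0,0.2],
  [[-0.05,0,-0.32],0,0.2],
  [[-0.06,0,-0.32],0,0.2],
  [[-0.07,0,-0.32],0,0.2],
  [[-0.08,0,-0.32],0,0.2],
  [[-0.1,0,-0.31],0,0.2],
])

```text
time: 12.42
tool_pos: [458.8, 151.8, 193.5]
tcp_rot: [-0.039, 0.999, 0.001, 0.001]
contact_force: [4.0, 11.8, -4.7]
width: 0.414
gripper_force: 40.4
```

Call:
move_arm([
  [[-0.11,0,-0.31],0,0.2],
  [[-0.12,0,-0.31],0,0.2],
  [[-0.13,0,-0.3],0,0.2],
  [[-0.14,0,-0.3],0,0.2],
  [[-0.15,0,-0.29],0,0.2],
  [[-0.16,0,-0.29],0,0.2],
  [[-0.17,0,-0.28],0,0.2],
  [[-0.18,0,-0.27],0,0.2],
])

```text
time: 13.42
tool_pos: [487.3, 154.3, 251.9]
tcp_rot: [-0.039, 0.999, 0.001, 0.0]
contact_force: [5.2, 11.9, -7.6]
width: 0.414
gripper_force: 40.6
```

Call:
move_arm([
  [[-0.19,0.02,-0.27],0,0.2],
  [[-0.2,0.02,-0.26],0,0.2],
  [[-0.21,0,-0.25],0,0.2],
  [[-0.22,0,-0.24],0,0.2],
  [[-0.23,0,-0.24],0,0.2],
  [[-0.24,0,-0.23],0,0.2],
  [[-0.24,0,-0.22],0,0.2],
  [[-0.25,0,-0.21],0,0.2],
])

```text
time: 14.42
tool_pos: [531.2, 158.1, 299.6]
tcp_rot: [-0.039, 0.999, 0.0, -0.0]
contact_force: [2.0, 6.5, -7.8]
width: 0.412
gripper_force: 40.8
```

Call:
move_arm([
  [[0,0,0],0,0.2],
  [[0,0,0],0,0.2],
  [[0,0,0],0,0.2],
  [[0,0,0],0,0.2],
])

```text
time: 14.92
tool_pos: [531.2, 158.2, 299.6]
tcp_rot: [-0.039, 0.999, 0.001, -0.0]
contact_force: [0.8, 6.9, -6.1]
width: 0.414
gripper_force: 41.0
```

```bash
python3 - <<'E'
from h import *
o=arm.get_obs()['tool_pos']; s=np.array([447.5,150.8,129.1]); d=o-s
du=np.hypot(d[0],d[1]); print(o, np.degrees(np.arctan2(5+d[2],225-du)-np.arctan2(5,225)), np.hypot(5+d[2],225-du))
snap('scene','s4'); snap('wrist','w4')
a=cv2.imread('pics/s4.png')[120:360,200:440];b=cv2.imread('pics/w4.png')
cv2.imwrite('pics/c4.png',np.hstack([cv2.resize(a,(400,400)),cv2.resize(b,(400,400))]))
E
```

```text
[531.22688221 158.17658556 299.61401864] 49.96031470490006 225.10382928230584
```

View pics/c4.png

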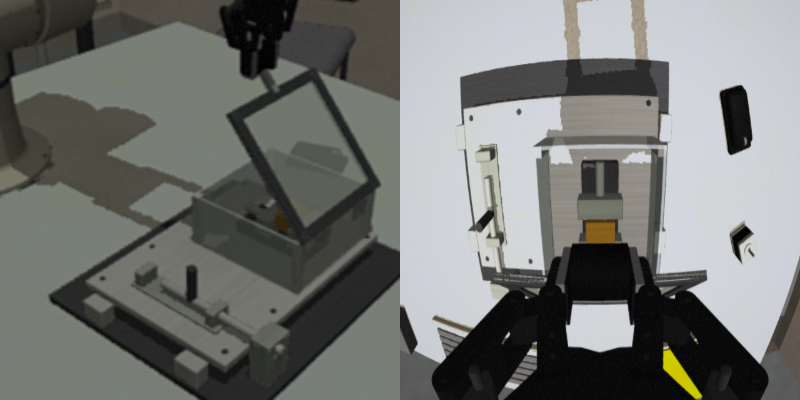

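```bash
python3 - <<'E'
from h import *
print(onz('scene0',299,273,111), onz('s4',200+192*.6,120+268*.6,111))
arm.sign_off()
E
```

```text
[563.1 -41.1 111. ] [605.6 -35.1 111. ]
the job is handed in; nothing more can be done
```

I slid the bolt home against its stop (about 42–45 mm of travel). I then lifted the guard, held it still at about 50° and handed the job in at about 15 s; the mouse, motor and encoder were not touched.

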